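# Put the leg-fitting kit back in its holders

## Robot

A 7-joint arm with a two-finger parallel gripper is mounted at the origin on the work surface. World frame = base frame: x ahead of the robot, y to its left, z up, the work surface at z = 0. Lengths are in m, angles in rad, forces in N, time in s.
With the tool pointing down it reaches from about 0.425 to 0.925 m from the base axis. Payload 6.8 kg.
Tool frame: the origin (TCP) lies midway between the tips of the shut fingers; the grasp point (between the pads) lies 19 mm behind it; z points along the fingers, y is the direction in which the jaws open and shut (so a half turn about z gives the same grasp; the last joint's range is limited). The gripper opens to 85 mm and grips with 20 to 120 N. Pads are 22 mm wide; open, the fingers measure 114 mm over their backs; the gripper's body (76 mm by 85 mm) begins 54 mm behind the grasp point. The pads swing forward as they close: fully open they stand 13 mm farther back than shut.
Start: joints at [1.185, 0.477, 0.022, 1.555, -0.011, 1.109, -0.083], TCP at [0.185, -0.649, 0.231] pointing down, gripper open.
Joint ranges: [-2.96, 2.96], [-0.34, 2.1], [-1.41, 1.46], [0.24, 2.44], [-1.37, 4.51], [0.17, 1.92], [-2.96, 2.96]. Speed limits (rad/s): [2.39, 2.39, 3.14, 3.14, 3.14, 3.14, 3.14].

## Interface

Orientations are given as a rotation vector (axis times angle).
In Python, from bench import r gives the robot as it stands. The module is installed in compiled form; this text tells all that it offers.
- The arm moves only by the tool apply_moves, never from a script. Its argument "plan" is a list that holds one entry, the list of rows, each a list of 7 numbers: the turn, a rotation vector about the tool's x, y, z scaled (see below), then the shift along the tool's x, y, z scaled (see below), then the closure, from -1 (fully open) to 1 (shut). In form: [[[wx, wy, wz, tx, ty, tz, grip], ...]]. A call has 1 to 12 rows; each row is the pose to reach, as a shift and turn from the pose commanded when the call began, along the tool's axes at that moment, turning the shorter way round; what a row does not reach only later rows make up. The controller multiplies each number of a shift by 0.4 m and each number of a turn by 180 degrees. A row lasts 1/12 s, in which the tool goes at most 41.7 mm and 7.16 degrees, less where a joint would pass 70% of its speed; a pose out of reach is approached as far as the arm can. A call with a number of a shift or a turn outside -1 to 1 is refused whole. A call with a gripper value outside its range is refused whole. The fingers move at their own pace and stop on an object; "force" is the grip in N (left out, the last holds). Time passes only in rows, so rows that repeat a pose let the fingers close. It gives the time, the measured TCP pose, the force and the opening at its end, in the units of the state.
- r.get_obs(): the state, without advancing time (a new reading comes with each control period).
- r.grab_frame(name): name is "scene" or "top"; returns a dict with "pixels" (400x640x3 uint8, blue, green, red), "fx", "fy", "cx", "cy" (pixels), "k1" (the pictures are not rectified: a ray, as slopes to the right and down, at radius r is drawn at 1 + k1 r^2 times it, then the intrinsics apply), "pose" (4x4, takes a point from camera to world coordinates). Camera axes: x right, y up, looking along -z (the intrinsics and any distortion apply to the point x, -y, -z); pixel columns grow to the right and rows downward; lengths in m; the calibration is good to about 2 mm. A picture is of the moment at which its call begins. There is no depth.
- r.hand_in(): hands the job in, once; it reports no verdict.
The state is a dict: "clock": time; "joints": joint angles; "qvel": joint speeds; "tau": joint torques, N m; "tcp_pos": TCP position; "orientation": TCP orientation; "contact_force": force on the tool from outside, world axes, zero at the start; "moment": the same for the moment, N m; "grip_width": finger opening in m.
Only numpy, scipy, OpenCV 4.12 (cv2) and the standard library are available. Lean on these libraries where they do the work, as an engineer would, in place of code of your own. Each camera call takes 0.05 s, during which the arm holds its last target. There are 200 camera calls.

## Task

Put the fitting kit away: stand the short tube in the round tray, lay the square adapter in the square tray and the steel side bar in the long tray, each flat on the tray's floor inside the rim. Thread both slotted brass masses onto the upright weight post, the larger one at the bottom and the smaller one on top of it, with their slots turned about a right angle to each other so that they cannot slide off together. Leave the roll of tape where it lies.

Things in the scene. Friction and masses are not known exactly. Their poses are not given: they have to be found in the camera images.
- mass_big: Larger slotted brass mass lying flat: disc 60 mm in diameter, 12 mm thick, about 220 g. A slot 14 mm wide runs from the centre (round-ended about 8 mm past it) out through the rim along the disc's own +x. Origin: centre of the disc's underside; z up. Easily gripped across its diameter at right angles to the slot (along its own y), 60 mm.
- mass_small: Smaller slotted brass mass lying flat: disc 46 mm in diameter, 12 mm thick, about 120 g. Same slot, 14 mm wide, from about 8 mm past the centre out through the rim along its own +x. Origin: centre of the disc's underside; z up. Easily gripped along its own y, 46 mm.
- tube: Short length of aluminium leg tube standing on end: 30 mm outside, 23 mm inside diameter, 50 mm tall, about 60 g. Origin: centre of its underside; z up along the tube.
- adapter: Steel leg adapter: square plate 44 x 44 mm, 8 mm thick, with a low round collar (36 mm diameter, top at 11 mm) and on it a square stub 16 x 16 mm, parallel to the plate's sides, that ends 28 mm above the underside; about 90 g. Origin: centre of the plate's underside; x and y along the plate's sides, z up. The stub is a handy grip.
- sidebar: Steel brace side bar lying flat: 110 mm long with rounded ends, 18 mm wide, 14 mm thick, about 150 g, the same both ways round. Origin: centre of its underside; x along its length, z up.
- hanger: Weight post, fixed to the bench: a dark round pan 40 mm in diameter and 14 mm high with a bare upright steel rod 8 mm in diameter in its centre, whose rounded top is 62 mm above the bench. Origin: centre of the pan's underside on the bench; z up along the rod. Lowered over the rod, the first mass rests on the pan, its underside 14 mm above the bench; the second rests on the first, its underside at 26 mm.
- tray_round: Black round tray fixed to the bench: 58 mm outside, recess 46 mm in diameter; floor 3 mm and rim 7 mm above the bench. Origin: centre of its underside on the bench.
- tray_square: Black square tray fixed to the bench: 70 x 70 mm outside, recess 60 x 60 mm; floor 3 mm and rim 7 mm above the bench. Origin: centre of its underside on the bench; x and y along its sides.
- tray_long: Black long tray fixed to the bench: 136 x 46 mm outside, recess 126 x 36 mm; floor 3 mm and rim 7 mm above the bench. Origin: centre of its underside on the bench; x along its length.
- tape: Roll of white tape lying flat among the parts, not part of the kit: 76 mm in diameter with a 52 mm hole, 25 mm high. Origin: centre of its underside. Leave it alone.
Mind the look-alikes: they are no part of the job. Leave any orange, purple or red look-alike of the sidebar alone.

How it is judged:
At the end, for the whole second after the job is handed in: Tube, adapter and bar flat on the floors of the round, square and long tray (12, 14, 15 mm off centre at most); both masses on the post, larger on the pan, smaller on it (seated within 3 mm, 10 mm off centre at most), slots 50 degrees or more from parallel; all upright, still, released (horizontal distance between each of mass_big, mass_small and hanger below 0.01 m and z of mass_big in the frame of hanger between 0.011 and 0.017 m and z of mass_small in the frame of hanger between 0.023 and 0.029 m and angle between the x axis of mass_big and the x axis of mass_small, either way round above 0.87 rad and horizontal distance between tube and tray_round below 0.012 m and z of tube in the frame of tray_round between 0.001 and 0.0045 m and horizontal distance between adapter and tray_square below 0.014 m and z of adapter in the frame of tray_square between 0.001 and 0.0045 m and horizontal distance between sidebar and tray_long below 0.015 m and z of sidebar in the frame of tray_long between 0.001 and 0.0045 m and angle between each of mass_big, mass_small, tube, adapter, sidebar's own z axis and vertical below 0.12 rad and linear speed of each of mass_big, mass_small, tube, adapter, sidebar below 0.02 m/s); the robot touches nothing.
It fails at once if the roll of tape is pushed more than 20 mm (distance of tape from where it was at the start of the episode above 0.02 m).
It also fails if it takes over 120 s, if anything falls off the work surface, if the arm or the gripper's body presses on something with over 40 N, if the wrist force passes 120 N, or if a joint passes its speed limit or range.

## Working session

There is one attempt and no reset: what is moved stays moved. The work goes in short steps, Python scripts to look and compute and a tool call to move; the robot and the scene stay as the last step left them, time stands still between calls to the robot, and variables do not carry over. Pictures are saved under pics/ and viewed, on a budget of 14 in all, crops included, one or two more only if the job needs it, and the job is handed in when it is done.

Besides the shell and the picture viewer there is one more tool, called after ">>>" in YAML: its name, and indented under it one key for each argument. apply_moves: Moves the arm, as the interface text tells. Its arguments: {"type":"object","properties":{"plan":{"type":"array","items":{"type":"array","items":{"type":"array","items":{"type":"number","minimum":-1,"maximum":1}}}},"force":{"type":"number"}},"required":["plan"]}

```bash
mkdir -p pics; cat > h.py <<'E'
import numpy as np, cv2
from bench import r
from scipy.spatial.transform import Rotation as R
def snap(cam,name,crop=None,s=1):
    f=r.grab_frame(cam); np.save('pics/'+name+'.npy',f,allow_pickle=True)
    im=f['pixels']
    if crop: x0,y0,x1,y1=crop; im=im[y0:y1,x0:x1]
    if s!=1: im=cv2.resize(im,None,fx=s,fy=s,interpolation=cv2.INTER_CUBIC)
    cv2.imwrite('pics/'+name+'.png',im); return f
def load(name): return np.load('pics/'+name+'.npy',allow_pickle=True).item()
def w(f,u,v,z):
    d=np.array([(u-f['cx'])/f['fx'],(v-f['cy'])/f['fy']]); p=d.copy()
    for _ in range(20): p=d/(1+f['k1']*(p@p))
    T=f['pose']; ray=T[:3,:3]@[p[0],-p[1],-1]; o=T[:3,3]
    return o+ray*(z-o[2])/ray[2]
def px(f,P):
    T=f['pose']; c=T[:3,:3].T@(np.array(P)-T[:3,3]); p=np.array([c[0],-c[1]])/-c[2]
    p=p*(1+f['k1']*(p@p)); return p*[f['fx'],f['fy']]+[f['cx'],f['cy']]
E
python3 - <<'E'
from h import *
for c in('top','scene'):
    f=snap(c,c+'0',s=1.25); print(f['pose'].round(3),f['fx'],f['k1'])
print(r.get_obs())
E
```

```text
[[-0.023  0.995 -0.098  0.351]
 [-1.    -0.024 -0.011  0.013]
 [-0.014  0.098  0.995  1.173]
 [ 0.     0.     0.     1.   ]] 371.390680869568 -0.022738754431401085
[[ 0.311 -0.84   0.444  0.923]
 [ 0.95   0.275 -0.146 -0.124]
 [ 0.001  0.467  0.884  0.931]
 [ 0.     0.     0.     1.   ]] 431.0350170194062 -0.06467546966617502
{'clock': 0.1, 'joints': array([ 1.18491518,  0.4777275 ,  0.02232746,  1.5563792 , -0.01150463,
        1.10932818, -0.08308629]), 'qvel': array([ 0.00077328, -0.00151094,  0.00075269, -0.00287956,  0.00062774,
       -0.00050309,  0.00152595]), 'tau': array([ 4.26413215e-03, -5.97760785e+01,  1.61364075e+00, -2.81956726e+01,
        1.28494523e-02,  4.97290413e-03, -3.38758457e-05]), 'tcp_pos': array([ 0.18494419, -0.6485871 ,  0.23040467]), 'orientation': array([-3.10966791e+00, -4.34773561e-01,  5.50028171e-04]), 'contact_force': array([ 0.25910144,  0.55127707, -0.08652686]), 'moment': array([-0.01841285, -0.03930754,  0.00188328]), 'grip_width': 0.085521513166969}
```

View pics/top0.png

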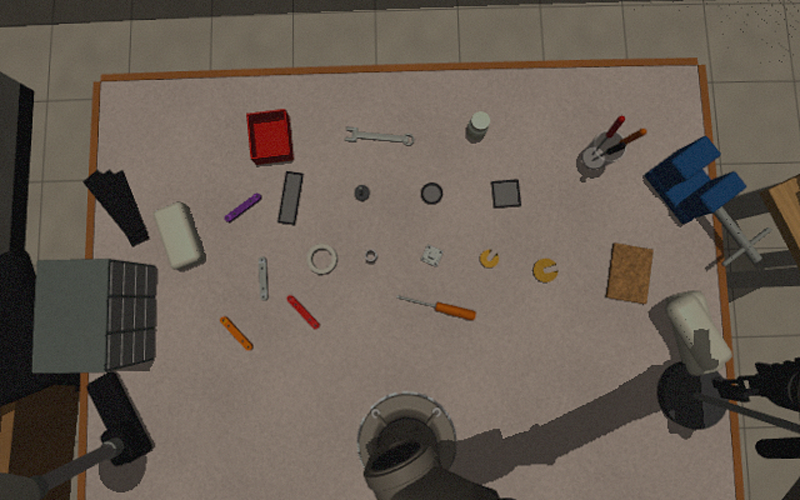

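View pics/scene0.png

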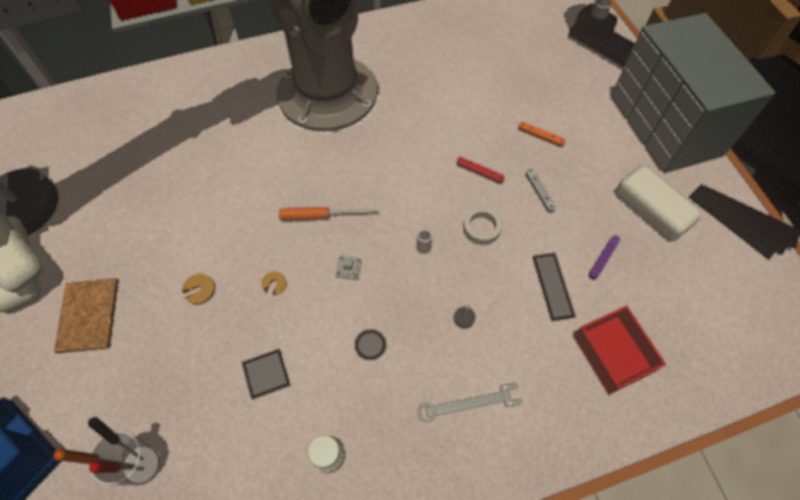

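The top view shows every part. In its pixels the bar is at (263,279), tape (322,260), tube (371,256), adapter (431,256), small mass (488,259), big mass (545,270), long tray (290,198), post (362,193), round tray (431,193) and square tray (506,194). The scene view agrees. Next I'll enlarge both.

```bash
python3 - <<'E'
from h import *
for n,c,s in(('top0',(190,130,470,270),2.85),('scene0',(140,120,470,325),2.4)):
    im=load(n)['pixels'];x0,y0,x1,y1=c
    cv2.imwrite('pics/%sz.png'%n,cv2.resize(im[y0:y1,x0:x1],None,fx=s,fy=s,interpolation=cv2.INTER_CUBIC))
E
```

```text
(no output)
```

View pics/top0z.png

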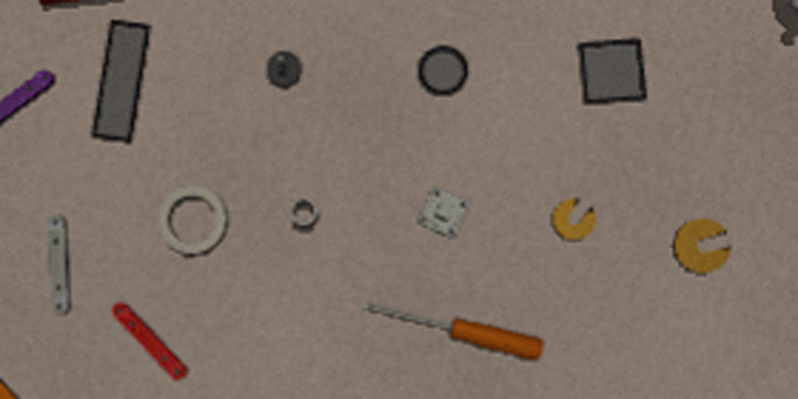

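View pics/scene0z.png

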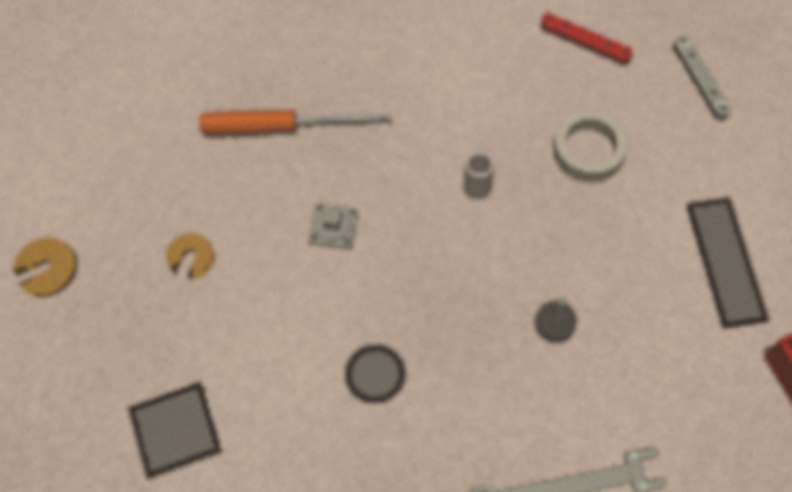

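```bash
cat > m.py <<'E'
from h import *
ft,fs=load('top0'),load('scene0')
T=lambda p,z:w(ft,190+(p[0]+.5)/2.85-.5,130+(p[1]+.5)/2.85-.5,z)[:2]
S=lambda p,z:w(fs,140+(p[0]+.5)/2.4-.5,120+(p[1]+.5)/2.4-.5,z)[:2]
D={'bar':((59.5,265),(702,78),.014),'tape':((194,221),(590,146),.025),'tube':((305,214),(480,166),.05),
'adapter':((444,212),(334,225),.008),'small':((574,219),(190,256),.012),'big':((702,246),(46,266),.012),
'long':((121,81),(728,263),.007),'hanger':((284,69),(556,319),.014),'round':((442,70),(376,373),.007),'square':((612,71),(175,430),.007)}
for k,(a,b,z) in D.items():
    A,B=T(a,z),S(b,z); print(k,A.round(4),B.round(4),'mean',((A+B)/2).round(4),'diff mm',((A-B)*1000).round(1))
an=lambda p,q,f,z:np.degrees(np.arctan2(*(f(q,z)-f(p,z))[::-1])).round(1)
L={'bar':((57,217),(62,313),(682,44),(723,111),.014),'small':((574,219),(590,203),(190,256),(183,277),.012),
'big':((702,246),(730,240),(46,266),(17,274),.012),'adE':((436,187),(468,206),(317,204),(358,208),.008),
'adE2':((436,187),(420,218),(317,204),(310,242),.008),'long':((131.5,23),(110.5,139),(709,201.5),(746.5,323.5),.007),
'sq':((578,44),(640,38),(130,408),(202,383),.007)}
for k,(a,b,c,d,z) in L.items(): print(k,'ang',an(a,b,T,z),an(c,d,S,z),'len',np.linalg.norm(T(a,z)-T(b,z)).round(3),np.linalg.norm(S(c,z)-S(d,z)).round(3))
E
python3 m.py
```

```text
bar [0.4086 0.3494] [0.4113 0.3492] mean [0.4099 0.3493] diff mm [-2.8  0.1]
tape [0.4526 0.1987] [0.4586 0.1978] mean [0.4556 0.1982] diff mm [-5.9  0.8]
tube [0.4551 0.0759] [0.4591 0.0775] mean [0.4571 0.0767] diff mm [-4.  -1.5]
adapter [ 0.4575 -0.0754] [ 0.4557 -0.0737] mean [ 0.4566 -0.0745] diff mm [ 1.8 -1.6]
small [ 0.4459 -0.2176] [ 0.4465 -0.2176] mean [ 0.4462 -0.2176] diff mm [-0.6  0. ]
big [ 0.4128 -0.3565] [ 0.4132 -0.3554] mean [ 0.413 -0.356] diff mm [-0.4 -1.1]
long [0.6143 0.2827] [0.6159 0.2833] mean [0.6151 0.283 ] diff mm [-1.6 -0.6]
hanger [0.6215 0.0984] [0.6198 0.0989] mean [0.6207 0.0987] diff mm [ 1.6 -0.6]
round [ 0.6173 -0.0783] [ 0.6155 -0.078 ] mean [ 0.6164 -0.0781] diff mm [ 1.8 -0.2]
square [ 0.6114 -0.2684] [ 0.6111 -0.2678] mean [ 0.6113 -0.2681] diff mm [ 0.4 -0.5]
bar ang -176.8 3.0 len 0.106 0.093
small ang -46.8 -29.3 len 0.025 0.023
big ang -79.4 -90.6 len 0.032 0.029
adE ang -122.4 65.7 len 0.041 0.042
adE2 ang 151.2 -24.5 len 0.039 0.043
long ang 169.8 -9.5 len 0.134 0.133
sq ang -85.8 92.6 len 0.07 0.069
```

```bash
cat > slot.py <<'E'
from h import *
from scipy.optimize import minimize
def outline(rad,z):
    a=np.arcsin(7/rad/1000); t=np.linspace(a,2*np.pi-a,60); o=np.c_[np.cos(t),np.sin(t)]*rad
    b=np.linspace(-np.pi/2,-3*np.pi/2,15); s=np.c_[-.001+.007*np.cos(b),.007*np.sin(b)]
    return np.r_[o,s]
def fit(f,rad,x,z0,th):
    im=f['pixels']; K=6; c=px(f,[*x,z0]).round().astype(int); n=22
    big=cv2.resize(im[c[1]-n:c[1]+n,c[0]-n:c[0]+n],None,fx=K,fy=K,interpolation=cv2.INTER_CUBIC).astype(float)
    sat=big[...,2]-big[...,0]; M=(sat>0.5*np.percentile(sat,98)).astype(np.uint8)
    o=outline(rad,0)
    def cost(p):
        I=np.zeros_like(M); c2,s2=np.cos(p[2]),np.sin(p[2]); q=o@np.array([[c2,s2],[-s2,c2]])+p[:2]
        P=np.array([(px(f,[*a,z0])-c+n+.5)*K-.5 for a in q])
        cv2.fillPoly(I,[P.round().astype(np.int32)],1); return (I!=M).sum()
    best=min((minimize(cost,[*x,t],method='Nelder-Mead',options=dict(initial_simplex=np.array([[*x,t],[x[0]+.004,x[1],t],[x[0],x[1]+.004,t],[*x,t+.25]]))) for t in th+np.array([-.4,-.2,0,.2,.4])),key=lambda b:b.fun)
    return best.x[:2].round(4),np.degrees(best.x[2]).round(1),best.fun,M.sum()
if __name__=='__main__':
    for n in('top0','scene0'):
        f=load(n); print(n,fit(f,.030,[.413,-.356],.012,-1.48),fit(f,.023,[.446,-.2176],.012,-.66))
E
python3 slot.py
cat > go.py <<'E'
# usage: go.py x y z yawdeg  -> scaled move numbers from present pose to a tool-down pose
import sys; from h import *
o=r.get_obs(); Q=R.from_rotvec(o['orientation']); x,y,z,a=map(float,sys.argv[1:5])
G=R.from_euler('z',a,degrees=True)*R.from_euler('x',180,degrees=True)
d=Q.inv().apply(np.array([x,y,z])-o['tcp_pos'])/.4; t=(Q.inv()*G).as_rotvec()/np.pi
print('turn',t.round(4),'shift',d.round(4),'up100mm',(Q.inv().apply([0,0,.1])/.4).round(4))
X=Q.as_matrix()[:,0]; print('pos',o['tcp_pos'].round(4),'yaw',np.degrees(np.arctan2(X[1],X[0])).round(1),'j',o['joints'].round(2),'w',round(o['grip_width'],4),'F',o['contact_force'].round(1),'t',round(o['clock'],1))
E
python3 go.py .413 -.356 .12 -85
```

```text
top0 (array([ 0.4136, -0.3569]), np.float64(-77.4), np.float64(562.0), np.uint64(8730)) (array([ 0.4465, -0.2181]), np.float64(-39.2), np.float64(496.0), np.uint64(4683))
scene0 (array([ 0.412 , -0.3568]), np.float64(-79.3), np.float64(2821.0), np.uint64(16425)) (array([ 0.4419, -0.2178]), np.float64(-32.1), np.float64(2406.0), np.uint64(9567))
turn [-4.000e-04  5.000e-04  5.607e-01] shift [ 0.7489 -0.5466  0.2769] up100mm [-0.     -0.0004 -0.25  ]
pos [ 0.1849 -0.6486  0.2304] yaw 15.9 j [ 1.18  0.48  0.02  1.56 -0.01  1.11 -0.08] w 0.0855 F [ 0.3  0.6 -0.1] t 0.1
```

>>> apply_moves:
  plan:
    - [[0, 0, 0.522, 0.749, -0.547, 0.277, -1], [0, 0, 0.522, 0.749, -0.547, 0.277, -1], [0, 0, 0.522, 0.749, -0.547, 0.277, -1], [0, 0, 0.522, 0.749, -0.547, 0.277, -1], [0, 0, 0.522, 0.749, -0.547, 0.277, -1], [0, 0, 0.522, 0.749, -0.547, 0.277, -1], [0, 0, 0.522, 0.749, -0.547, 0.277, -1], [0, 0, 0.522, 0.749, -0.547, 0.277, -1], [0, 0, 0.522, 0.749, -0.547, 0.277, -1], [0, 0, 0.522, 0.749, -0.547, 0.277, -1], [0, 0, 0.522, 0.749, -0.547, 0.277, -1], [0, 0, 0.522, 0.749, -0.547, 0.277, -1]]
  force: 40

```text
clock: 1.1
tcp_pos: [0.4141, -0.3544, 0.1197]
orientation: [-2.581, 1.791, 0.003]
contact_force: [-0.3, -0.1, 0.6]
grip_width: 0.0853
```

```bash
python3 go.py .413 -.3567 .03 -78
```

```text
turn [0.0002 0.0005 0.0471] shift [0.0048 0.0045 0.2242] up100mm [-4.0e-04  1.0e-04 -2.5e-01]
pos [ 0.4141 -0.3544  0.1197] yaw -69.5 j [ 0.41  0.41  0.23  1.98 -0.13  0.77 -2.07] w 0.0853 F [-0.3 -0.1  0.6] t 1.1
```

>>> apply_moves:
  plan:
    - [[0, 0, 0.047, 0.005, 0.0045, 0.1, -0.6], [0, 0, 0.047, 0.005, 0.0045, 0.2, -0.6], [0, 0, 0.047, 0.005, 0.0045, 0.224, -0.6], [0, 0, 0.047, 0.005, 0.0045, 0.224, -0.6], [0, 0, 0.047, 0.005, 0.0045, 0.224, -0.6], [0, 0, 0.047, 0.005, 0.0045, 0.224, -0.6], [0, 0, 0.047, 0.005, 0.0045, 0.224, -0.6]]

```text
clock: 1.68
tcp_pos: [0.4134, -0.3601, 0.0329]
orientation: [-2.444, 1.973, -0.005]
contact_force: [0.4, -0.8, -1.2]
grip_width: 0.0681
```

```bash
python3 go.py .413 -.3567 -.003 -78; python3 -c "
from h import *
snap('top','a1',(300,170,420,260),4);f=snap('scene','a1s',(120,160,300,300),4);print(px(load('a1'),[.413,-.3567,.012]))"
```

```text
turn [-0.0008 -0.0008  0.0009] shift [-0.0088 -0.0006  0.0897] up100mm [ 0.0006 -0.0006 -0.25  ]
pos [ 0.4134 -0.3601  0.0329] yaw -77.8 j [ 0.43  0.55  0.22  2.02 -0.21  0.59 -2.14] w 0.0681 F [ 0.4 -0.8 -1.2] t 1.7
[436.04921805 215.94021443]
```

View pics/a1s.png

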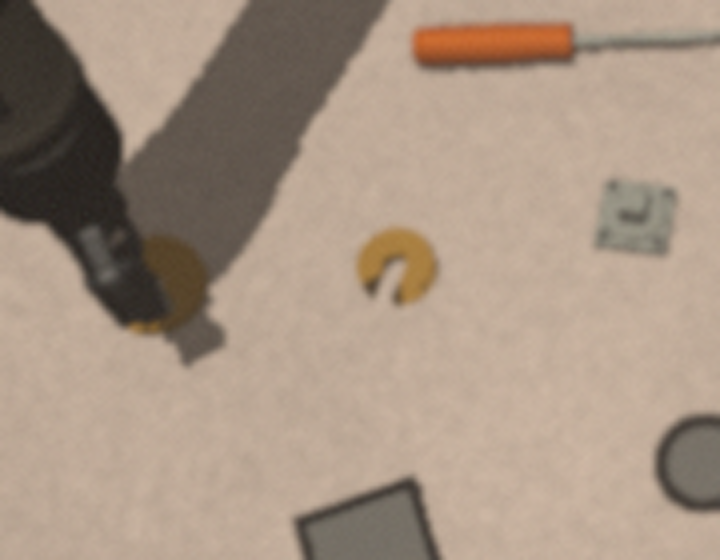

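The gripper is above the big mass, near pixel (150,290) in the crop, with clear space around it. I'll hold briefly to see the settled error.

>>> apply_moves:
  plan:
    - [[0, 0, 0, 0, 0, 0, -0.6], [0, 0, 0, 0, 0, 0, -0.6], [0, 0, 0, 0, 0, 0, -0.6]]

```text
clock: 2.03
tcp_pos: [0.4124, -0.3592, 0.0313]
orientation: [-2.444, 1.974, -0.001]
contact_force: [0.2, 0.6, -0.5]
grip_width: 0.0682
```

```bash
python3 go.py .413 -.3567 -.003 -78
```

```text
turn [-0.0002 -0.0001  0.0009] shift [-0.0058 -0.0027  0.0858] up100mm [ 1.0e-04 -1.0e-04 -2.5e-01]
pos [ 0.4124 -0.3592  0.0313] yaw -77.8 j [ 0.43  0.55  0.22  2.02 -0.21  0.59 -2.14] w 0.0682 F [ 0.2  0.6 -0.5] t 2.0
```

>>> apply_moves:
  plan:
    - [[0, 0, 0, -0.006, -0.002, 0.04, -0.6], [0, 0, 0, -0.006, -0.002, 0.07, -0.6], [0, 0, 0, -0.006, -0.002, 0.083, -0.6], [0, 0, 0, -0.006, -0.002, 0.083, -0.6], [0, 0, 0, -0.006, -0.002, 0.083, 1], [0, 0, 0, -0.006, -0.002, 0.083, 1], [0, 0, 0, -0.006, -0.002, 0.083, 1], [0, 0, 0, -0.006, -0.002, 0.083, 1], [0, 0, 0, -0.006, -0.002, 0.083, 1], [0, 0, 0, -0.006, -0.002, 0.083, 1]]

```text
clock: 2.87
tcp_pos: [0.4126, -0.3566, -0.0022]
orientation: [-2.444, 1.974, -0.0]
contact_force: [-0.3, -0.8, -2.2]
grip_width: 0.0586
```

```bash
python3 go.py .413 -.3567 .12 -78
```

```text
turn [-0.     -0.      0.0009] shift [ 0.0005 -0.001  -0.3055] up100mm [ 0.   -0.   -0.25]
pos [ 0.4126 -0.3566 -0.0022] yaw -77.8 j [ 0.44  0.61  0.2   2.03 -0.23  0.52 -2.12] w 0.0586 F [-0.3 -0.8 -2.2] t 2.9
```

>>> apply_moves:
  plan:
    - [[0, 0, 0, 0, 0, -0.05, 1], [0, 0, 0, 0, 0, -0.15, 1], [0, 0, 0, 0, 0, -0.25, 1], [0, 0, 0, 0, 0, -0.305, 1], [0, 0, 0, 0, 0, -0.305, 1], [0, 0, 0, 0, 0, -0.305, 1], [0, 0, 0, 0, 0, -0.305, 1]]

```text
clock: 3.45
tcp_pos: [0.4119, -0.3558, 0.1187]
orientation: [-2.444, 1.973, 0.003]
contact_force: [-0.5, 0.7, -3.0]
grip_width: 0.0585
```

```bash
python3 go.py .6207 .0987 .12 54
```

```text
turn [-3.000e-04  6.000e-04 -7.324e-01] shift [-1.0007 -0.7499 -0.0026] up100mm [-3.0e-04  2.0e-04 -2.5e-01]
pos [ 0.4119 -0.3558  0.1187] yaw -77.8 j [ 0.38  0.41  0.27  1.98 -0.16  0.77 -2.18] w 0.0585 F [-0.5  0.7 -3. ] t 3.5
```

>>> apply_moves:
  plan:
    - [[0, 0, -0.732, -1, -0.75, -0.003, 1], [0, 0, -0.732, -1, -0.75, -0.003, 1], [0, 0, -0.732, -1, -0.75, -0.003, 1], [0, 0, -0.732, -1, -0.75, -0.003, 1], [0, 0, -0.732, -1, -0.75, -0.003, 1], [0, 0, -0.732, -1, -0.75, -0.003, 1], [0, 0, -0.732, -1, -0.75, -0.003, 1], [0, 0, -0.732, -1, -0.75, -0.003, 1], [0, 0, -0.732, -1, -0.75, -0.003, 1], [0, 0, -0.732, -1, -0.75, -0.003, 1], [0, 0, -0.732, -1, -0.75, -0.003, 1], [0, 0, -0.732, -1, -0.75, -0.003, 1]]

```text
clock: 4.45
tcp_pos: [0.6206, 0.0994, 0.1183]
orientation: [-3.133, -0.232, 0.007]
contact_force: [1.0, -0.1, -2.2]
grip_width: 0.0582
```

```bash
python3 go.py .6207 .0987 .12 54
```

```text
turn [-0.0006  0.0012 -0.253 ] shift [ 0.0001  0.0018 -0.0041] up100mm [-1.0e-03 -1.0e-04 -2.5e-01]
pos [0.6206 0.0994 0.1183] yaw 8.5 j [-0.13  0.53 -0.17  1.76  0.11  0.87 -1.77] w 0.0582 F [ 1.  -0.1 -2.2] t 4.5
```

>>> apply_moves:
  plan:
    - [[0, 0, -0.253, 0, 0.001, 0.03, 1], [0, 0, -0.253, 0, 0.001, 0.06, 1], [0, 0, -0.253, 0, 0.001, 0.09, 1], [0, 0, -0.253, 0, 0.001, 0.11, 1], [0, 0, -0.253, 0, 0.001, 0.11, 1], [0, 0, -0.253, 0, 0.001, 0.11, 1], [0, 0, -0.253, 0, 0.001, 0.11, 1], [0, 0, -0.253, 0, 0.001, 0.11, 1], [0, 0, -0.253, 0, 0.001, 0.11, 1], [0, 0, -0.253, 0, 0.001, 0.11, 1]]

```text
clock: 5.28
tcp_pos: [0.6208, 0.0971, 0.0757]
orientation: [-2.804, -1.415, 0.003]
contact_force: [-1.4, 0.7, -1.7]
grip_width: 0.0585
```

```bash
python3 go.py .6207 .0987 .02 54;  python3 - <<'E'
from h import *
a=snap('top','b1');b=snap('scene','b1s')
ims=[]
for f in (a,b):
    c=px(f,[.6207,.0987,.07]).astype(int); im=f['pixels'][c[1]-28:c[1]+28,c[0]-28:c[0]+28]
    ims.append(cv2.resize(im,(390,390),interpolation=cv2.INTER_CUBIC)); print(c, c-28, 'scale',390/56)
cv2.imwrite('pics/b1.png',np.hstack(ims))
E
```

```text
turn [-0.0005  0.0004 -0.0025] shift [ 0.0032 -0.0024  0.1391] up100mm [-0.0003 -0.0004 -0.25  ]
pos [0.6208 0.0971 0.0757] yaw 53.5 j [ 0.    0.6  -0.35  1.77  0.27  0.82 -1.11] w 0.0585 F [-1.4  0.7 -1.7] t 5.3
[287 149] [259 121] scale 6.964285714285714
[374 243] [346 215] scale 6.964285714285714
```

View pics/b1.png

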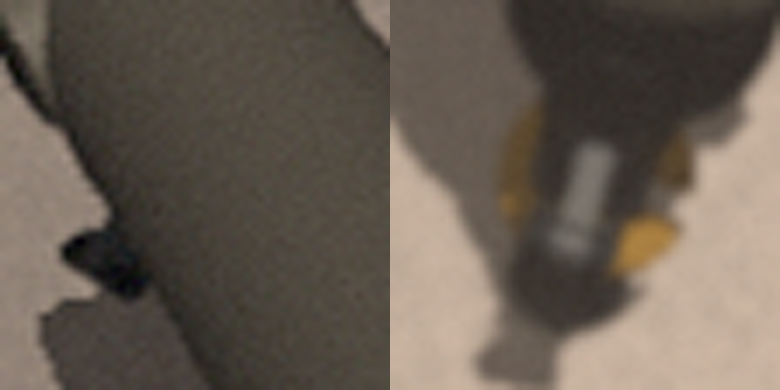

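The tool hides the rod from both cameras; brass shows on either side of the jaws. I'll lower in small steps and watch the force.

>>> apply_moves:
  plan:
    - [[0, 0, 0, -0.002, -0.002, 0, 1], [0, 0, 0, -0.002, -0.002, 0, 1], [0, 0, 0, -0.002, -0.002, 0, 1]]

```text
clock: 5.63
tcp_pos: [0.6205, 0.0971, 0.077]
orientation: [2.804, 1.417, 0.0]
contact_force: [-0.4, 0.1, -1.9]
grip_width: 0.0583
```

```bash
python3 go.py .6207 .0987 .052 54
```

```text
turn [ 0.0001  0.     -0.002 ] shift [ 0.0035 -0.0019  0.0625] up100mm [-0.    0.   -0.25]
pos [0.6205 0.0971 0.077 ] yaw 53.6 j [ 0.    0.6  -0.35  1.77  0.27  0.81 -1.11] w 0.0583 F [-0.4  0.1 -1.9] t 5.6
```

>>> apply_moves:
  plan:
    - [[0, 0, 0, -0.001, -0.002, 0.02, 1], [0, 0, 0, -0.001, -0.002, 0.04, 1], [0, 0, 0, -0.001, -0.002, 0.055, 1], [0, 0, 0, -0.001, -0.002, 0.062, 1], [0, 0, 0, -0.001, -0.002, 0.062, 1]]

```text
clock: 6.05
tcp_pos: [0.6187, 0.097, 0.0507]
orientation: [-2.803, -1.417, 0.003]
contact_force: [-1.2, 0.2, -2.3]
grip_width: 0.0585
```

```bash
python3 go.py .6207 .0987 .013 54
```

```text
turn [-0.0005  0.0005 -0.002 ] shift [0.0065 0.0016 0.0942] up100mm [-0.0004 -0.0004 -0.25  ]
pos [0.6187 0.097  0.0507] yaw 53.6 j [-0.01  0.63 -0.34  1.79  0.29  0.77 -1.13] w 0.0585 F [-1.2  0.2 -2.3] t 6.0
```

>>> apply_moves:
  plan:
    - [[0, 0, 0, 0, 0, 0.03, 1], [0, 0, 0, 0, 0, 0.06, 1], [0, 0, 0, 0, 0, 0.08, 1], [0, 0, 0, 0, 0, 0.092, 1], [0, 0, 0, 0, 0, 0.092, 1], [0, 0, 0, 0, 0, 0.092, 1], [0, 0, 0, 0, 0, 0.092, 1]]

```text
clock: 6.63
tcp_pos: [0.6199, 0.0974, 0.0156]
orientation: [2.804, 1.417, 0.001]
contact_force: [-0.1, -0.1, -1.8]
grip_width: 0.0584
```

```bash
python3 go.py .6207 .0987 .012 54
```

```text
turn [ 0.0001 -0.0001 -0.002 ] shift [ 0.0038 -0.0004  0.0089] up100mm [ 1.0e-04  1.0e-04 -2.5e-01]
pos [0.6199 0.0974 0.0156] yaw 53.6 j [-0.02  0.68 -0.32  1.8   0.31  0.71 -1.15] w 0.0584 F [-0.1 -0.1 -1.8] t 6.6
```

>>> apply_moves:
  plan:
    - [[0, 0, 0, 0, 0, 0.005, 1], [0, 0, 0, 0, 0, 0.009, 1], [0, 0, 0, 0, 0, 0.009, 1], [0, 0, 0, 0, 0, 0.009, -0.3], [0, 0, 0, 0, 0, 0.009, -0.6], [0, 0, 0, 0, 0, 0.009, -0.6], [0, 0, 0, 0, 0, 0.009, -0.6], [0, 0, 0, 0, 0, -0.05, -0.6], [0, 0, 0, 0, 0, -0.15, -0.6], [0, 0, 0, 0, 0, -0.25, -0.6], [0, 0, 0, 0, 0, -0.27, -0.6], [0, 0, 0, 0, 0, -0.27, -0.6]]

```text
clock: 7.63
tcp_pos: [0.6224, 0.098, 0.1276]
orientation: [2.802, 1.416, 0.012]
contact_force: [1.2, 0.1, -0.5]
grip_width: 0.0683
```

```bash
python3 go.py .446 -.218 .13 142.5
```

```text
turn [ 2.800e-03 -1.000e-04 -4.937e-01] shift [-0.8975  0.1135 -0.0105] up100mm [ 0.0014  0.0013 -0.25  ]
pos [0.6224 0.098  0.1276] yaw 53.6 j [ 0.02  0.54 -0.37  1.74  0.24  0.9  -1.09] w 0.0683 F [ 1.2  0.1 -0.5] t 7.6
```

>>> apply_moves:
  plan:
    - [[0, 0, -0.494, -0.895, 0.112, 0, -0.3], [0, 0, -0.494, -0.895, 0.112, 0, -0.3], [0, 0, -0.494, -0.895, 0.112, 0, -0.3], [0, 0, -0.494, -0.895, 0.112, 0, -0.3], [0, 0, -0.494, -0.895, 0.112, 0, -0.3], [0, 0, -0.494, -0.895, 0.112, 0, -0.3], [0, 0, -0.494, -0.895, 0.112, 0, -0.3], [0, 0, -0.494, -0.895, 0.112, 0, -0.3], [0, 0, -0.494, -0.895, 0.112, 0, -0.3], [0, 0, -0.494, -0.895, 0.112, 0, -0.3], [0, 0, -0.494, -0.895, 0.112, 0, -0.3], [0, 0, -0.494, -0.895, 0.112, 0, -0.3]]

```text
clock: 8.63
tcp_pos: [0.4422, -0.2184, 0.1223]
orientation: [-1.123, -2.932, -0.0]
contact_force: [-0.6, 0.3, -0.7]
grip_width: 0.0554
```

```bash
python3 go.py .446 -.218 .03 142.5; python3 - <<'E'
from h import *
a=snap('top','c1');b=snap('scene','c1s')
ims=[]
for f in (a,b):
    c=px(f,[.6207,.0987,.026]).astype(int); im=f['pixels'][c[1]-22:c[1]+22,c[0]-22:c[0]+22]
    ims.append(cv2.resize(im,(390,390),interpolation=cv2.INTER_CUBIC)); print(c-22,'pred post base/top',*[((px(f,[.6207,.0987,z])-c+22)*390/44).round() for z in(.026,.062)])
cv2.imwrite('pics/c1.png',np.hstack(ims))
from slot import fit
for f in(a,b): print(fit(f,.03,[.6195,.097],.026,.94))
E
```

```text
turn [-0.0001 -0.0005 -0.0244] shift [-0.0068  0.0072  0.2307] up100mm [ 4.0e-04 -1.0e-04 -2.5e-01]
pos [ 0.4422 -0.2184  0.1223] yaw 138.1 j [ 0.89  0.41 -0.68  2.05  0.35  0.81  0.85] w 0.0554 F [-0.6  0.3 -0.7] t 8.6
[266 131] pred post base/top [203. 197.] [195. 173.]
[349 229] pred post base/top [204. 195.] [220. 141.]
(array([0.6212, 0.0994]), np.float64(50.4), np.float64(600.0), np.uint64(8406))
(array([0.6172, 0.0997]), np.float64(49.4), np.float64(2941.0), np.uint64(17607))
```

View pics/c1.png

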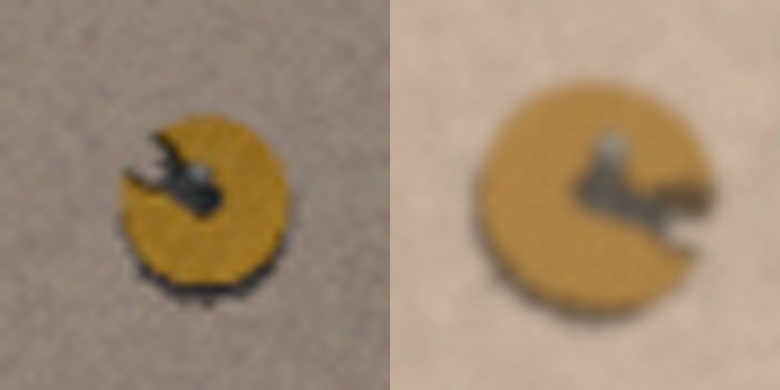

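The big mass is seated on the post. In the top half the rod tip shows inside the slot at (200,172), and in the scene half at (612,140); I predicted (195,173) and (610,141). The slot is at about 50°. Next is the small mass.

>>> apply_moves:
  plan:
    - [[0, 0, -0.024, -0.006, 0.005, 0.08, -0.3], [0, 0, -0.024, -0.006, 0.005, 0.16, -0.3], [0, 0, -0.024, -0.006, 0.005, 0.23, -0.3], [0, 0, -0.024, -0.006, 0.005, 0.23, -0.3], [0, 0, -0.024, -0.006, 0.005, 0.23, -0.3], [0, 0, -0.024, -0.006, 0.005, 0.23, -0.3], [0, 0, -0.024, -0.006, 0.005, 0.23, -0.3]]

```text
clock: 9.32
tcp_pos: [0.4479, -0.218, 0.0329]
orientation: [1.018, 2.969, -0.0]
contact_force: [0.5, 1.1, -0.5]
grip_width: 0.0553
```

```bash
python3 go.py .446 -.218 .0 142.5
```

```text
turn [ 0.0002  0.0008 -0.002 ] shift [ 0.0039 -0.0029  0.0822] up100mm [-7.0e-04  2.0e-04 -2.5e-01]
pos [ 0.4479 -0.218   0.0329] yaw 142.1 j [ 0.81  0.55 -0.59  2.09  0.51  0.64  0.77] w 0.0553 F [ 0.5  1.1 -0.5] t 9.3
```

>>> apply_moves:
  plan:
    - [[0, 0, 0, 0.002, -0.001, 0.04, -0.3], [0, 0, 0, 0.002, -0.001, 0.07, -0.3], [0, 0, 0, 0.002, -0.001, 0.078, -0.3], [0, 0, 0, 0.002, -0.001, 0.078, -0.3], [0, 0, 0, 0.002, -0.001, 0.078, 1], [0, 0, 0, 0.002, -0.001, 0.078, 1], [0, 0, 0, 0.002, -0.001, 0.078, 1], [0, 0, 0, 0.002, -0.001, 0.078, 1], [0, 0, 0, 0.002, -0.001, 0.078, 1], [0, 0, 0, 0.002, -0.001, 0.078, 1]]

```text
clock: 10.15
tcp_pos: [0.4459, -0.2177, 0.0008]
orientation: [1.018, 2.972, -0.001]
contact_force: [-2.2, 0.6, 6.5]
grip_width: 0.0449
```

```bash
python3 go.py .446 -.218 .12 142.5
```

```text
turn [-0.0001  0.0002 -0.0017] shift [-0.0009 -0.0006 -0.298 ] up100mm [-2.0e-04 -0.0e+00 -2.5e-01]
pos [ 0.4459 -0.2177  0.0008] yaw 142.2 j [ 0.77  0.61 -0.54  2.1   0.57  0.58  0.72] w 0.0449 F [-2.2  0.6  6.5] t 10.2
```

A 6.5 N upward force means the fingertips touch the bench. I'll regrip about 3 mm higher so they clear the big mass later.

>>> apply_moves:
  plan:
    - [[0, 0, 0, 0, 0, 0, -0.3], [0, 0, 0, 0, 0, 0, -0.3], [0, 0, 0, 0, 0, -0.008, -0.3], [0, 0, 0, 0, 0, -0.008, -0.3], [0, 0, 0, 0, 0, -0.008, 1], [0, 0, 0, 0, 0, -0.008, 1], [0, 0, 0, 0, 0, -0.008, 1], [0, 0, 0, 0, 0, -0.008, 1], [0, 0, 0, 0, 0, -0.008, 1], [0, 0, 0, 0, 0, -0.008, 1]]

```text
clock: 10.98
tcp_pos: [0.446, -0.2177, 0.0039]
orientation: [1.017, 2.972, -0.001]
contact_force: [-1.1, 0.9, 7.6]
grip_width: 0.0441
```

```bash
python3 go.py .446 -.218 .12 142.5
```

```text
turn [-0.0001  0.0002 -0.0017] shift [-0.0007 -0.0007 -0.2902] up100mm [-2.0e-04 -1.0e-04 -2.5e-01]
pos [ 0.446  -0.2177  0.0039] yaw 142.2 j [ 0.77  0.6  -0.55  2.1   0.57  0.58  0.73] w 0.0441 F [-1.1  0.9  7.6] t 11.0
```

>>> apply_moves:
  plan:
    - [[0, 0, 0, 0, 0, -0.05, 1], [0, 0, 0, 0, 0, -0.15, 1], [0, 0, 0, 0, 0, -0.25, 1], [0, 0, 0, 0, 0, -0.29, 1], [0, 0, 0, 0, 0, -0.29, 1], [0, 0, 0, 0, 0, -0.29, 1]]

```text
clock: 11.48
tcp_pos: [0.4459, -0.218, 0.1198]
orientation: [1.018, 2.97, -0.001]
contact_force: [-0.8, -0.2, -2.0]
grip_width: 0.0436
```

```bash
python3 go.py .6207 .0987 .12 144
```

```text
turn [-0.0001  0.0006 -0.0102] shift [ 0.1404  0.8935 -0.001 ] up100mm [-5.0e-04 -1.0e-04 -2.5e-01]
pos [ 0.4459 -0.218   0.1198] yaw 142.2 j [ 0.9   0.42 -0.7   2.04  0.37  0.8   0.9 ] w 0.0436 F [-0.8 -0.2 -2. ] t 11.5
```

>>> apply_moves:
  plan:
    - [[0, 0, -0.01, 0.14, 0.893, 0, 1], [0, 0, -0.01, 0.14, 0.893, 0, 1], [0, 0, -0.01, 0.14, 0.893, 0, 1], [0, 0, -0.01, 0.14, 0.893, 0, 1], [0, 0, -0.01, 0.14, 0.893, 0, 1], [0, 0, -0.01, 0.14, 0.893, 0, 1], [0, 0, -0.01, 0.14, 0.893, 0, 1], [0, 0, -0.01, 0.14, 0.893, 0, 1], [0, 0, -0.01, 0.14, 0.893, 0, 1], [0, 0, -0.01, 0.14, 0.893, 0, 1], [0, 0, -0.01, 0.14, 0.893, 0, 1], [0, 0, -0.01, 0.14, 0.893, 0, 1]]

```text
clock: 12.48
tcp_pos: [0.619, 0.098, 0.117]
orientation: [-0.97, -2.985, 0.004]
contact_force: [-0.2, -0.6, -0.6]
grip_width: 0.044
```

```bash
python3 go.py .6207 .0987 .08 142.5;  python3 - <<'E'
from h import *
f=snap('scene','d1'); c=px(f,[.6207,.0987,.1]).astype(int); print(c)
cv2.imwrite('pics/d1.png',cv2.resize(f['pixels'][c[1]-35:c[1]+45,c[0]-40:c[0]+40],(480,480),interpolation=cv2.INTER_CUBIC))
E
```

```text
turn [-0.0011 -0.0007  0.0084] shift [-0.0026  0.0043  0.0924] up100mm [ 0.0005 -0.0009 -0.25  ]
pos [0.619 0.098 0.117] yaw 144.0 j [ 0.24  0.62 -0.69  1.73  0.47  0.96  0.31] w 0.044 F [-0.2 -0.6 -0.6] t 12.5
[375 238]
```

View pics/d1.png

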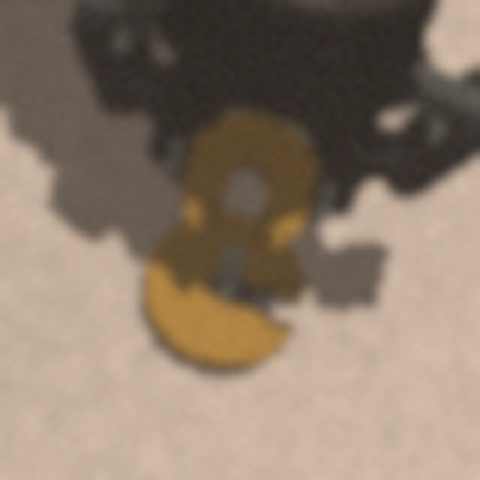

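The small mass is held level above the post at (245,190), slot facing the camera, with the rod tip at (235,265) below it. Descending.

>>> apply_moves:
  plan:
    - [[0, 0, 0, 0, 0.003, 0.04, 1], [0, 0, 0, 0, 0.003, 0.08, 1], [0, 0, 0, 0, 0.003, 0.085, 1], [0, 0, 0, 0, 0.003, 0.085, 1], [0, 0, 0, 0, 0.003, 0.085, 1], [0, 0, 0, 0, 0.003, 0.085, 1], [0, 0, 0, 0, 0.003, 0.085, 1]]
  force: 60

```text
clock: 13.12
tcp_pos: [0.6216, 0.1, 0.0861]
orientation: [0.971, 2.987, 0.001]
contact_force: [0.1, -0.8, -1.3]
grip_width: 0.043
```

```bash
python3 go.py .6207 .0987 .031 144
```

```text
turn [ 0.0003  0.0003 -0.0001] shift [ 1.000e-04 -4.000e-03  1.378e-01] up100mm [-2.0e-04  3.0e-04 -2.5e-01]
pos [0.6216 0.1    0.0861] yaw 144.0 j [ 0.22  0.66 -0.67  1.75  0.5   0.91  0.28] w 0.043 F [ 0.1 -0.8 -1.3] t 13.1
```

>>> apply_moves:
  plan:
    - [[0, 0, 0, 0.004, -0.004, 0, 1], [0, 0, 0, 0.004, -0.004, 0, 1], [0, 0, 0, 0.004, -0.004, 0.03, 1], [0, 0, 0, 0.004, -0.004, 0.06, 1], [0, 0, 0, 0.004, -0.004, 0.08, 1], [0, 0, 0, 0.004, -0.004, 0.08, 1], [0, 0, 0, 0.004, -0.004, 0.08, 1]]

```text
clock: 13.7
tcp_pos: [0.6181, 0.0995, 0.052]
orientation: [-0.97, -2.986, 0.002]
contact_force: [0.0, 0.1, -0.6]
grip_width: 0.043
```

```bash
python3 go.py .6207 .0987 .031 144
```

```text
turn [-0.0005 -0.0005  0.0001] shift [-0.0066  0.0023  0.0526] up100mm [ 0.0004 -0.0004 -0.25  ]
pos [0.6181 0.0995 0.052 ] yaw 144.0 j [ 0.2   0.7  -0.64  1.77  0.53  0.85  0.25] w 0.043 F [ 0.   0.1 -0.6] t 13.7
```

>>> apply_moves:
  plan:
    - [[0, 0, 0, -0.002, 0, 0.025, 1], [0, 0, 0, -0.002, 0, 0.045, 1], [0, 0, 0, -0.002, 0, 0.051, 1], [0, 0, 0, -0.002, 0, 0.051, 1], [0, 0, 0, -0.002, 0, 0.051, 1]]

```text
clock: 14.12
tcp_pos: [0.6194, 0.0992, 0.0327]
orientation: [-0.97, -2.988, 0.0]
contact_force: [-0.6, -0.6, -1.5]
grip_width: 0.0429
```

```bash
python3 go.py .6207 .0987 .030 144
```

```text
turn [-0.0001 -0.0001  0.    ] shift [-0.0034  0.001   0.0067] up100mm [ 1.0e-04 -1.0e-04 -2.5e-01]
pos [0.6194 0.0992 0.0327] yaw 144.0 j [ 0.19  0.72 -0.63  1.78  0.56  0.82  0.24] w 0.0429 F [-0.6 -0.6 -1.5] t 14.1
```

>>> apply_moves:
  plan:
    - [[0, 0, 0, 0, 0, 0.006, 1], [0, 0, 0, 0, 0, 0.006, 1], [0, 0, 0, 0, 0, 0.006, -0.1], [0, 0, 0, 0, 0, 0.006, -0.3], [0, 0, 0, 0, 0, 0.006, -0.3], [0, 0, 0, 0, 0, 0.006, -0.3], [0, 0, 0, 0, 0, -0.05, -0.3], [0, 0, 0, 0, 0, -0.15, -0.3], [0, 0, 0, 0, 0, -0.22, -0.3], [0, 0, 0, 0, 0, -0.22, -0.3], [0, 0, 0, 0, 0, -0.22, -0.3]]
  force: 40

```text
clock: 15.03
tcp_pos: [0.6209, 0.0995, 0.1232]
orientation: [0.97, 2.984, 0.003]
contact_force: [0.7, -0.8, -0.6]
grip_width: 0.0552
```

```bash
python3 go.py .4571 .0767 .14 99
```

```text
turn [0.0013 0.0006 0.2499] shift [ 0.2976 -0.2868 -0.0439] up100mm [-0.0008  0.0007 -0.25  ]
pos [0.6209 0.0995 0.1232] yaw 144.0 j [ 0.24  0.61 -0.69  1.73  0.47  0.96  0.31] w 0.0552 F [ 0.7 -0.8 -0.6] t 15.0
```

>>> apply_moves:
  plan:
    - [[0, 0, 0.25, 0.298, -0.286, -0.04, -0.5], [0, 0, 0.25, 0.298, -0.286, -0.04, -0.5], [0, 0, 0.25, 0.298, -0.286, -0.04, -0.5], [0, 0, 0.25, 0.298, -0.286, -0.04, -0.5], [0, 0, 0.25, 0.298, -0.286, -0.04, -0.5], [0, 0, 0.25, 0.298, -0.286, -0.04, -0.5], [0, 0, 0.25, 0.298, -0.286, -0.04, -0.5], [0, 0, 0.25, 0.298, -0.286, -0.04, -0.5], [0, 0, 0.25, 0.298, -0.286, -0.04, -0.5], [0, 0, 0.25, 0.298, -0.286, -0.04, -0.5]]

```text
clock: 15.87
tcp_pos: [0.4555, 0.0766, 0.1364]
orientation: [-2.038, -2.39, 0.001]
contact_force: [-0.4, -1.1, -0.5]
grip_width: 0.064
```

```bash
python3 go.py .4571 .0767 .022 99; python3 - <<'E'
from h import *
a=snap('top','e1');b=snap('scene','e1s')
ims=[]
for f in (a,b):
    c=px(f,[.6207,.0987,.038]).astype(int); im=f['pixels'][c[1]-22:c[1]+22,c[0]-22:c[0]+22]
    ims.append(cv2.resize(im,(390,390),interpolation=cv2.INTER_CUBIC))
cv2.imwrite('pics/e1.png',np.hstack(ims))
E
```

```text
turn [-0.0003 -0.      0.0005] shift [-0.0004  0.0042  0.2859] up100mm [ 0.     -0.0003 -0.25  ]
pos [0.4555 0.0766 0.1364] yaw 99.1 j [ 0.23  0.32 -0.62  2.11  0.26  0.79 -0.39] w 0.064 F [-0.4 -1.1 -0.5] t 15.9
```

View pics/e1.png

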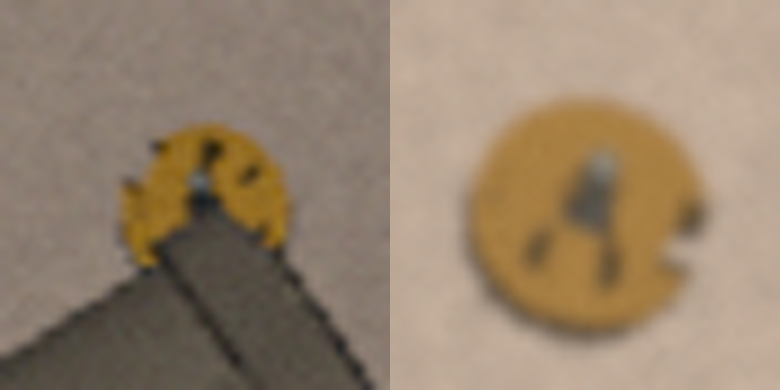

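Both masses are seated. In the scene half the small disc is at (590,195) with its slot pointing down, and the big slot's mouth is at (685,235), so they are about perpendicular. Next the tube.

>>> apply_moves:
  plan:
    - [[0, 0, 0, 0, 0.003, 0.1, -0.5], [0, 0, 0, 0, 0.003, 0.2, -0.5], [0, 0, 0, 0, 0.003, 0.28, -0.5], [0, 0, 0, 0, 0.003, 0.293, -0.5], [0, 0, 0, 0, 0.003, 0.293, -0.5], [0, 0, 0, 0, 0.003, 0.293, 1], [0, 0, 0, 0, 0.003, 0.293, 1], [0, 0, 0, 0, 0.003, 0.293, 1], [0, 0, 0, 0, 0.003, 0.293, 1], [0, 0, 0, 0, 0.003, 0.293, 1], [0, 0, 0, 0, 0.003, 0.293, 1], [0, 0, 0, 0, 0.003, 0.293, 1]]

```text
clock: 16.97
tcp_pos: [0.4586, 0.0772, 0.0217]
orientation: [2.039, 2.386, 0.005]
contact_force: [-0.9, -0.6, 6.1]
grip_width: 0.0293
```

```bash
python3 go.py .4571 .0767 .12 99
```

```text
turn [ 0.0013  0.     -0.0001] shift [-0.0006 -0.003  -0.2457] up100mm [-0.     0.001 -0.25 ]
pos [0.4586 0.0772 0.0217] yaw 99.0 j [ 0.11  0.52 -0.49  2.17  0.47  0.55 -0.58] w 0.0293 F [-0.9 -0.6  6.1] t 17.0
```

>>> apply_moves:
  plan:
    - [[0, 0, 0, 0, 0, -0.05, 1], [0, 0, 0, 0, 0, -0.12, 1], [0, 0, 0, 0, 0, -0.18, 1], [0, 0, 0, 0, 0, -0.18, 1], [0, 0, 0, 0, 0, -0.18, 1]]

```text
clock: 17.38
tcp_pos: [0.4586, 0.0768, 0.0939]
orientation: [2.039, 2.385, 0.005]
contact_force: [-0.1, 0.3, -1.6]
grip_width: 0.0292
```

```bash
python3 go.py .6164 -.0781 .09 95
```

```text
turn [0.0016 0.0002 0.022 ] shift [-0.4439  0.3293  0.0117] up100mm [-2.0e-04  1.3e-03 -2.5e-01]
pos [0.4586 0.0768 0.0939] yaw 99.0 j [ 0.2   0.39 -0.59  2.14  0.34  0.7  -0.46] w 0.0292 F [-0.1  0.3 -1.6] t 17.4
```

>>> apply_moves:
  plan:
    - [[0.0016, 0, 0.022, -0.444, 0.329, 0, 1], [0.0016, 0, 0.022, -0.444, 0.329, 0, 1], [0.0016, 0, 0.022, -0.444, 0.329, 0, 1], [0.0016, 0, 0.022, -0.444, 0.329, 0, 1], [0.0016, 0, 0.022, -0.444, 0.329, 0, 1], [0.0016, 0, 0.022, -0.444, 0.329, 0.08, 1], [0.0016, 0, 0.022, -0.444, 0.329, 0.12, 1], [0.0016, 0, 0.022, -0.444, 0.329, 0.12, 1], [0.0016, 0, 0.022, -0.444, 0.329, 0.12, 1], [0.0016, 0, 0.022, -0.444, 0.329, 0.12, 1]]

```text
clock: 18.22
tcp_pos: [0.6147, -0.0769, 0.0443]
orientation: [-2.118, -2.316, 0.005]
contact_force: [-0.2, -0.6, 0.0]
grip_width: 0.0286
```

```bash
python3 go.py .6164 -.0781 .0252 95
```

```text
turn [-0.0015 -0.0001  0.0007] shift [-0.0033  0.0042  0.0477] up100mm [ 1.0e-04 -1.2e-03 -2.5e-01]
pos [ 0.6147 -0.0769  0.0443] yaw 95.1 j [ 0.36  0.66 -0.47  1.8   0.4   0.78 -0.22] w 0.0286 F [-0.2 -0.6  0. ] t 18.2
```

>>> apply_moves:
  plan:
    - [[0, 0, 0, -0.003, 0.002, 0.03, 1], [0, 0, 0, -0.003, 0.002, 0.046, 1], [0, 0, 0, -0.003, 0.002, 0.046, 1], [0, 0, 0, -0.003, 0.002, 0.046, 1], [0, 0, 0, -0.003, 0.002, 0.046, 0.1], [0, 0, 0, -0.003, 0.002, 0.046, -0.3], [0, 0, 0, -0.003, 0.002, 0.046, -0.3], [0, 0, 0, -0.003, 0.002, 0.046, -0.3], [0, 0, 0, -0.003, 0.002, -0.05, -0.3], [0, 0, 0, -0.003, 0.002, -0.15, -0.3], [0, 0, 0, -0.003, 0.002, -0.2, -0.3], [0, 0, 0, -0.003, 0.002, -0.2, -0.3]]

```text
clock: 19.22
tcp_pos: [0.6196, -0.0789, 0.1293]
orientation: [2.119, 2.314, 0.003]
contact_force: [0.4, -0.3, 0.0]
grip_width: 0.0555
```

```bash
python3 go.py .4566 -.0745 .12 63
```

```text
turn [0.0014 0.0002 0.1779] shift [ 0.0466 -0.4051  0.0215] up100mm [-0.0004  0.001  -0.25  ]
pos [ 0.6196 -0.0789  0.1293] yaw 95.0 j [ 0.4   0.55 -0.51  1.75  0.33  0.92 -0.16] w 0.0555 F [ 0.4 -0.3  0. ] t 19.2
```

>>> apply_moves:
  plan:
    - [[0.0014, 0, 0.178, 0.046, -0.403, 0, 0], [0.0014, 0, 0.178, 0.046, -0.403, 0, 0], [0.0014, 0, 0.178, 0.046, -0.403, 0, 0], [0.0014, 0, 0.178, 0.046, -0.403, 0.05, 0], [0.0014, 0, 0.178, 0.046, -0.403, 0.12, 0], [0.0014, 0, 0.178, 0.046, -0.403, 0.18, 0], [0.0014, 0, 0.178, 0.046, -0.403, 0.2, 0], [0.0014, 0, 0.178, 0.046, -0.403, 0.2, 0], [0.0014, 0, 0.178, 0.046, -0.403, 0.2, 0], [0.0014, 0, 0.178, 0.046, -0.403, 0.2, 0]]

```text
clock: 20.05
tcp_pos: [0.4547, -0.0748, 0.0454]
orientation: [-2.675, -1.64, 0.01]
contact_force: [0.5, 0.8, 0.1]
grip_width: 0.0428
```

```bash
python3 go.py .4566 -.0745 .0145 63; python3 - <<'E'
from h import *
a=snap('top','g1');b=snap('scene','g1s')
ims=[]
for f,P in ((b,[.4566,-.0745,.01]),(b,[.6164,-.0781,.03])):
    c=px(f,P).astype(int); im=f['pixels'][c[1]-30:c[1]+30,c[0]-30:c[0]+30]
    ims.append(cv2.resize(im,(390,390),interpolation=cv2.INTER_CUBIC))
cv2.imwrite('pics/g1.png',np.hstack(ims))
E
```

```text
turn [-0.0022  0.001   0.0001] shift [0.0031 0.0043 0.0772] up100mm [-0.0008 -0.0017 -0.25  ]
pos [ 0.4547 -0.0748  0.0454] yaw 63.0 j [ 0.35  0.45 -0.38  2.17  0.3   0.58 -0.73] w 0.0428 F [0.5 0.8 0.1] t 20.1
```

View pics/g1.png

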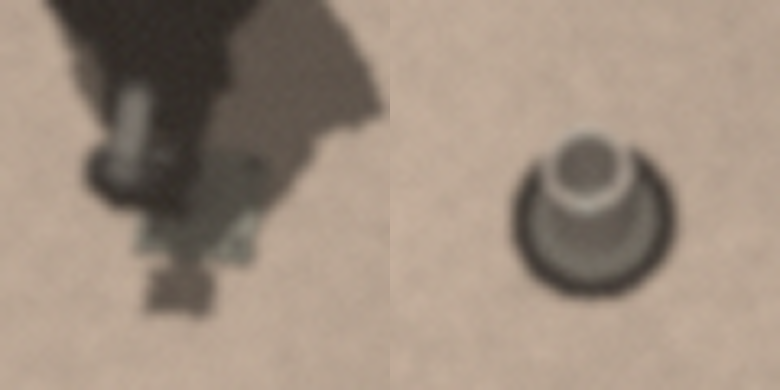

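The tube stands in the round tray, with its base around (588,215). The gripper is over the adapter at (200,220). Descending.

>>> apply_moves:
  plan:
    - [[-0.001, 0, 0, 0.002, 0.002, 0.03, 0], [-0.001, 0, 0, 0.002, 0.002, 0.06, 0], [-0.001, 0, 0, 0.002, 0.002, 0.074, 0], [-0.001, 0, 0, 0.002, 0.002, 0.074, 0], [-0.001, 0, 0, 0.002, 0.002, 0.074, 1], [-0.001, 0, 0, 0.002, 0.002, 0.074, 1], [-0.001, 0, 0, 0.002, 0.002, 0.074, 1], [-0.001, 0, 0, 0.002, 0.002, 0.074, 1], [-0.001, 0, 0, 0.002, 0.002, 0.074, 1], [-0.001, 0, 0, 0.002, 0.002, 0.074, 1], [-0.001, 0, 0, 0.002, 0.002, 0.074, 1]]

```text
clock: 21.07
tcp_pos: [0.455, -0.0747, 0.0157]
orientation: [-2.678, -1.641, 0.008]
contact_force: [-1.2, 0.1, 6.1]
grip_width: 0.0146
```

```bash
python3 go.py .4566 -.0745 .09 63
```

```text
turn [-0.0012  0.0012 -0.    ] shift [ 0.0016  0.0028 -0.1858] up100mm [-0.0009 -0.0009 -0.25  ]
pos [ 0.455  -0.0747  0.0157] yaw 63.0 j [ 0.32  0.5  -0.35  2.19  0.35  0.51 -0.77] w 0.0146 F [-1.2  0.1  6.1] t 21.1
```

>>> apply_moves:
  plan:
    - [[-0.001, 0.001, 0, 0, 0, -0.05, 1], [-0.001, 0.001, 0, 0, 0, -0.12, 1], [-0.001, 0.001, 0, 0, 0, -0.16, 1], [-0.001, 0.001, 0, 0, 0, -0.16, 1], [-0.001, 0.001, 0, 0, 0, -0.16, 1]]

```text
clock: 21.48
tcp_pos: [0.4553, -0.0748, 0.0796]
orientation: [2.679, 1.641, -0.0]
contact_force: [-0.9, 0.1, -1.3]
grip_width: 0.0144
```

```bash
python3 go.py .6113 -.2681 .08 93.5
```

```text
turn [ 0.000e+00  1.000e-04 -1.696e-01] shift [-0.2533  0.567  -0.0007] up100mm [-1.0e-04  0.0e+00 -2.5e-01]
pos [ 0.4553 -0.0748  0.0796] yaw 63.0 j [ 0.38  0.39 -0.42  2.16  0.26  0.64 -0.69] w 0.0144 F [-0.9  0.1 -1.3] t 21.5
```

>>> apply_moves:
  plan:
    - [[0, 0, -0.17, -0.253, 0.567, 0, 1], [0, 0, -0.17, -0.253, 0.567, 0, 1], [0, 0, -0.17, -0.253, 0.567, 0, 1], [0, 0, -0.17, -0.253, 0.567, 0, 1], [0, 0, -0.17, -0.253, 0.567, 0, 1], [0, 0, -0.17, -0.253, 0.567, 0, 1], [0, 0, -0.17, -0.253, 0.567, 0.06, 1], [0, 0, -0.17, -0.253, 0.567, 0.11, 1], [0, 0, -0.17, -0.253, 0.567, 0.12, 1], [0, 0, -0.17, -0.253, 0.567, 0.12, 1], [0, 0, -0.17, -0.253, 0.567, 0.12, 1], [0, 0, -0.17, -0.253, 0.567, 0.12, 1]]

```text
clock: 22.48
tcp_pos: [0.6114, -0.2672, 0.0315]
orientation: [-2.149, -2.291, 0.001]
contact_force: [-1.2, -0.2, -0.7]
grip_width: 0.015
```

```bash
python3 go.py .6113 -.2681 .0192 93.5
```

```text
turn [-0.0003  0.      0.0008] shift [-0.0022 -0.0003  0.0307] up100mm [-0.     -0.0003 -0.25  ]
pos [ 0.6114 -0.2672  0.0315] yaw 93.7 j [ 0.63  0.73 -0.45  1.68  0.41  0.82  0.06] w 0.015 F [-1.2 -0.2 -0.7] t 22.5
```

>>> apply_moves:
  plan:
    - [[0, 0, 0, -0.002, 0, 0.015, 1], [0, 0, 0, -0.002, 0, 0.03, 1], [0, 0, 0, -0.002, 0, 0.03, 1], [0, 0, 0, -0.002, 0, 0.03, 1], [0, 0, 0, -0.002, 0, 0.03, 0.4], [0, 0, 0, -0.002, 0, 0.03, 0.1], [0, 0, 0, -0.002, 0, 0.03, 0.1], [0, 0, 0, -0.002, 0, 0.03, 0.1], [0, 0, 0, -0.002, 0, -0.05, 0.1], [0, 0, 0, -0.002, 0, -0.15, 0.1], [0, 0, 0, -0.002, 0, -0.24, 0.1], [0, 0, 0, -0.002, 0, -0.24, 0.1]]

```text
clock: 23.48
tcp_pos: [0.6156, -0.2694, 0.1346]
orientation: [2.144, 2.283, 0.006]
contact_force: [1.6, 0.2, 1.1]
grip_width: 0.0382
```

```bash
python3 go.py .41 .3493 .13 183; python3 go.py .61 .2 .13 140|head -1
```

```text
turn [ 0.0012  0.0033 -0.4967] shift [ 1.5759e+00 -4.1630e-01  1.0000e-03] up100mm [-0.0011  0.0022 -0.25  ]
pos [ 0.6156 -0.2694  0.1346] yaw 93.6 j [ 0.66  0.61 -0.5   1.63  0.34  0.98  0.12] w 0.0382 F [1.6 0.2 1.1] t 23.5
turn [ 0.0021  0.0025 -0.2578] shift [1.1721 0.0593 0.0071] up100mm [-0.0011  0.0022 -0.25  ]
```

>>> apply_moves:
  plan:
    - [[0.001, 0.003, -0.3, 0.95, -0.25, 0, 0.1], [0.001, 0.003, -0.3, 0.95, -0.25, 0, 0.1], [0.001, 0.003, -0.3, 0.95, -0.25, 0, 0.1], [0.001, 0.003, -0.3, 0.95, -0.25, 0, 0.1], [0.001, 0.003, -0.3, 0.95, -0.25, 0, 0.1], [0.001, 0.003, -0.3, 0.95, -0.25, 0, 0.1], [0.001, 0.003, -0.3, 0.95, -0.25, 0, 0.1], [0.001, 0.003, -0.3, 0.95, -0.25, 0, 0.1], [0.001, 0.003, -0.3, 0.95, -0.25, 0, 0.1], [0.001, 0.003, -0.3, 0.95, -0.25, 0, 0.1]]

```text
clock: 24.32
tcp_pos: [0.4851, 0.1102, 0.1274]
orientation: [-0.863, -3.009, -0.009]
contact_force: [-0.0, 0.5, 0.1]
grip_width: 0.0385
```

```bash
python3 go.py .41 .3493 .09 183
```

```text
turn [ 0.0021 -0.0036 -0.1946] shift [0.4749 0.407  0.1005] up100mm [ 0.0031  0.0007 -0.25  ]
pos [0.4851 0.1102 0.1274] yaw 148.0 j [ 0.34  0.45 -0.84  2.02  0.43  0.86  0.28] w 0.0385 F [-0.   0.5  0.1] t 24.3
```

>>> apply_moves:
  plan:
    - [[0.001, -0.001, -0.195, 0.475, 0.407, 0.04, 0], [0.001, -0.001, -0.195, 0.475, 0.407, 0.04, 0], [0.001, -0.001, -0.195, 0.475, 0.407, 0.04, 0], [0.001, -0.001, -0.195, 0.475, 0.407, 0.04, 0], [0.001, -0.001, -0.195, 0.475, 0.407, 0.06, 0], [0.001, -0.001, -0.195, 0.475, 0.407, 0.1, 0], [0.001, -0.001, -0.195, 0.475, 0.407, 0.16, 0], [0.001, -0.001, -0.195, 0.475, 0.407, 0.2, 0], [0.001, -0.001, -0.195, 0.475, 0.407, 0.2, 0], [0.001, -0.001, -0.195, 0.475, 0.407, 0.2, 0], [0.001, -0.001, -0.195, 0.475, 0.407, 0.2, 0]]

```text
clock: 25.23
tcp_pos: [0.414, 0.3443, 0.0499]
orientation: [0.072, -3.134, -0.005]
contact_force: [-0.3, -0.1, 0.1]
grip_width: 0.0428
```

```bash
python3 go.py .41 .3493 .0065 183; python3 - <<'E'
from h import *
b=snap('scene','k1s')
ims=[]
for f,P in ((b,[.41,.3493,.02]),(b,[.6113,-.268,.01])):
    c=px(f,P).astype(int); im=f['pixels'][c[1]-30:c[1]+30,c[0]-30:c[0]+30]
    ims.append(cv2.resize(im,(390,390),interpolation=cv2.INTER_CUBIC))
cv2.imwrite('pics/k1.png',np.hstack(ims))
E
```

```text
turn [ 0.0011 -0.002  -0.0019] shift [0.0088 0.0127 0.1086] up100mm [ 0.0016  0.0009 -0.25  ]
pos [0.414  0.3443 0.0499] yaw -177.3 j [-0.14  0.67 -0.87  1.97  0.69  0.83  0.22] w 0.0428 F [-0.3 -0.1  0.1] t 25.2
```

View pics/k1.png

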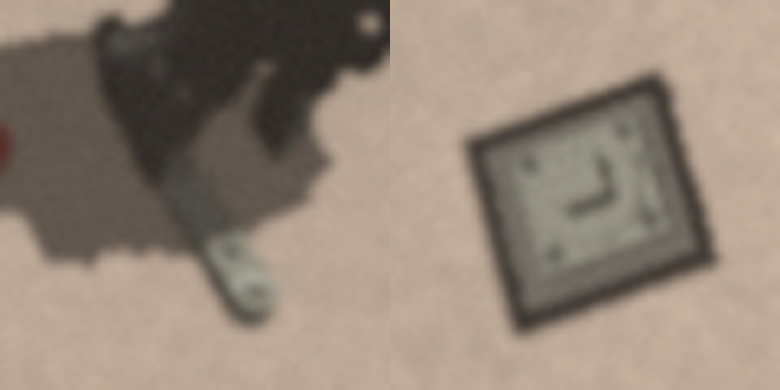

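The adapter lies flat in the square tray at (590,195). The gripper straddles the bar, whose far end is at (250,300). I'll correct by 5 mm and descend.

>>> apply_moves:
  plan:
    - [[0.001, -0.001, 0, 0.007, 0.012, 0, 0], [0.001, -0.001, 0, 0.007, 0.012, 0, 0], [0.001, -0.001, 0, 0.007, 0.012, 0.04, 0], [0.001, -0.001, 0, 0.007, 0.012, 0.04, 0], [0.001, -0.001, 0, 0.007, 0.012, 0.04, 0]]

```text
clock: 25.7
tcp_pos: [0.41, 0.3486, 0.0332]
orientation: [0.074, -3.136, 0.002]
contact_force: [-0.5, 0.0, -0.6]
grip_width: 0.043
```

```bash
python3 go.py .41 .3493 .0065 183
```

```text
turn [-0.0003 -0.0014 -0.0016] shift [-0.0003  0.0017  0.0668] up100mm [ 1.1e-03 -2.0e-04 -2.5e-01]
pos [0.41   0.3486 0.0332] yaw -177.3 j [-0.17  0.69 -0.84  1.98  0.72  0.8   0.18] w 0.043 F [-0.5  0.  -0.6] t 25.7
```

>>> apply_moves:
  plan:
    - [[0, -0.001, 0, 0, 0.001, 0.03, 0], [0, -0.001, 0, 0, 0.001, 0.055, 0], [0, -0.001, 0, 0, 0.001, 0.066, 0], [0, -0.001, 0, 0, 0.001, 0.066, 0], [0, -0.001, 0, 0, 0.001, 0.066, 1], [0, -0.001, 0, 0, 0.001, 0.066, 1], [0, -0.001, 0, 0, 0.001, 0.066, 1], [0, -0.001, 0, 0, 0.001, 0.066, 1], [0, -0.001, 0, 0, 0.001, 0.066, 1], [0, -0.001, 0, 0, 0.001, 0.066, 1]]

```text
clock: 26.53
tcp_pos: [0.4102, 0.3497, 0.0071]
orientation: [0.074, -3.14, -0.001]
contact_force: [0.2, -0.5, 2.5]
grip_width: 0.0165
```

```bash
python3 go.py .41 .3493 .08 183
```

```text
turn [ 0.0001 -0.0001 -0.0017] shift [ 0.0007 -0.0009 -0.1824] up100mm [ 1.0e-04  1.0e-04 -2.5e-01]
pos [0.4102 0.3497 0.0071] yaw -177.3 j [-0.2   0.73 -0.81  1.99  0.77  0.76  0.14] w 0.0165 F [ 0.2 -0.5  2.5] t 26.5
```

>>> apply_moves:
  plan:
    - [[0, 0, 0, 0, 0, 0, 1], [0, 0, 0, 0, 0, -0.05, 1], [0, 0, 0, 0, 0, -0.1, 1], [0, 0, 0, 0, 0, -0.15, 1], [0, 0, 0, 0, 0, -0.15, 1], [0, 0, 0, 0, 0, -0.15, 1]]
  force: 70

```text
clock: 27.03
tcp_pos: [0.4108, 0.3494, 0.0672]
orientation: [-0.073, 3.14, 0.001]
contact_force: [-0.3, -0.3, -2.1]
grip_width: 0.0153
```

```bash
python3 go.py .6151 .283 .067 170.2
```

```text
turn [0.0002 0.0002 0.0693] shift [-0.5026 -0.1897  0.0008] up100mm [-2.0e-04  1.0e-04 -2.5e-01]
pos [0.4108 0.3494 0.0672] yaw -177.3 j [-0.14  0.65 -0.89  1.97  0.67  0.85  0.22] w 0.0153 F [-0.3 -0.3 -2.1] t 27.0
```

>>> apply_moves:
  plan:
    - [[0, 0, 0.069, -0.503, -0.19, 0, 1], [0, 0, 0.069, -0.503, -0.19, 0, 1], [0, 0, 0.069, -0.503, -0.19, 0, 1], [0, 0, 0.069, -0.503, -0.19, 0, 1], [0, 0, 0.069, -0.503, -0.19, 0, 1], [0, 0, 0.069, -0.503, -0.19, 0, 1], [0, 0, 0.069, -0.503, -0.19, 0.05, 1], [0, 0, 0.069, -0.503, -0.19, 0.1, 1], [0, 0, 0.069, -0.503, -0.19, 0.11, 1], [0, 0, 0.069, -0.503, -0.19, 0.11, 1], [0, 0, 0.069, -0.503, -0.19, 0.11, 1]]

```text
clock: 27.95
tcp_pos: [0.614, 0.2831, 0.0221]
orientation: [-0.265, -3.128, 0.001]
contact_force: [1.1, 0.3, -0.6]
grip_width: 0.0155
```

```bash
python3 go.py .6151 .283 .0108 170.2
```

```text
turn [-0.0003 -0.0006  0.0007] shift [-0.0027  0.0003  0.0282] up100mm [ 5.0e-04 -2.0e-04 -2.5e-01]
pos [0.614  0.2831 0.0221] yaw 170.3 j [-0.02  0.85 -0.75  1.65  0.69  0.93  0.37] w 0.0155 F [ 1.1  0.3 -0.6] t 27.9
```

>>> apply_moves:
  plan:
    - [[0, 0, 0, -0.002, 0, 0.014, 1], [0, 0, 0, -0.002, 0, 0.026, 1], [0, 0, 0, -0.002, 0, 0.028, 1], [0, 0, 0, -0.002, 0, 0.028, 1], [0, 0, 0, -0.002, 0, 0.028, 0.4], [0, 0, 0, -0.002, 0, 0.028, 0.2], [0, 0, 0, -0.002, 0, 0.028, 0.2], [0, 0, 0, -0.002, 0, 0.028, 0.2], [0, 0, 0, -0.002, 0, -0.05, 0.2], [0, 0, 0, -0.002, 0, -0.15, 0.2], [0, 0, 0, -0.002, 0, -0.25, 0.2], [0, 0, 0, -0.002, 0, -0.25, 0.2]]

```text
clock: 28.95
tcp_pos: [0.6191, 0.2865, 0.1315]
orientation: [0.265, 3.121, 0.012]
contact_force: [1.3, 1.4, 0.9]
grip_width: 0.034
```

```bash
python3 go.py .55 -.42 .2 120
```

```text
turn [0.0037 0.0014 0.2793] shift [-0.1296 -1.7685 -0.1847] up100mm [-0.0021  0.0021 -0.25  ]
pos [0.6191 0.2865 0.1315] yaw 170.3 j [ 0.02  0.73 -0.83  1.59  0.59  1.08  0.44] w 0.034 F [1.3 1.4 0.9] t 28.9
```

>>> apply_moves:
  plan:
    - [[0, 0, 0.1, 0.1, 0.03, -0.15, 0.2], [0, 0, 0.1, 0.3, 0.1, -0.3, 0.2], [0, 0, 0.1, 0.72, 0.18, -0.3, 0.2], [0, 0, 0.1, 0.72, 0.18, -0.3, 0.2], [0, 0, 0.1, 0.72, 0.18, -0.3, 0.2], [0, 0, 0.1, 0.72, 0.18, -0.3, 0.2], [0, 0, 0.1, 0.72, 0.18, -0.3, 0.2], [0, 0, 0.1, 0.72, 0.18, -0.3, 0.2], [0, 0, 0.1, 0.72, 0.18, -0.3, 0.2], [0, 0, 0.1, 0.72, 0.18, -0.3, 0.2], [0, 0, 0.1, 0.72, 0.18, -0.3, 0.2]]

```text
clock: 29.87
tcp_pos: [0.3445, 0.4021, 0.2428]
orientation: [0.752, 3.05, -0.001]
contact_force: [-0.4, 0.1, -0.2]
grip_width: 0.0341
```

```bash
python3 - <<'E'
from h import *
from slot import fit
a=snap('top','z1');b=snap('scene','z1s')
print(r.get_obs()['qvel'].round(3))
def crop(f,P,n=24):
    c=px(f,P).astype(int); return cv2.resize(f['pixels'][c[1]-n:c[1]+n,c[0]-n:c[0]+n],(260,260),interpolation=cv2.INTER_CUBIC)
Ps=[[.6207,.0987,.03],[.6151,.283,.01],[.4556,.1982,.02]]
cv2.imwrite('pics/z1.png',np.vstack([np.hstack([crop(f,P,30 if i else 24) for i,P in enumerate(Ps)]) for f in(a,b)]))
for f in(a,b): print(fit(f,.023,[.6207,.0987],.038,-.63))
E
```

```text
[ 0.005  0.006  0.    -0.001 -0.003  0.001 -0.002]
(array([0.62  , 0.0987]), np.float64(-7.5), np.float64(4499.0), np.uint64(9237))
(array([0.6162, 0.1015]), np.float64(-41.3), np.float64(10330.0), np.uint64(19024))
```

View pics/z1.png

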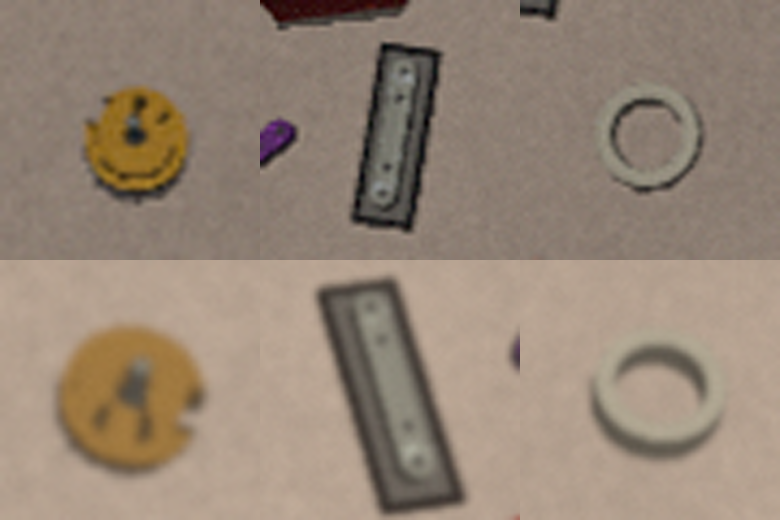

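All five parts are in place. In the final picture the stacked masses are at (137,137), the bar lies inside the long tray at (396,135), and the tape is at (650,137), where it started. The arm is clear and still.

```bash
python3 -c "
from h import *
print(r.hand_in())"
```

```text
the job is handed in; nothing more can be done
None
```

I put the whole kit away and handed the job in after about 30 s of robot time; hand-in gives no verdict.

**Masses:** Both are on the post, the larger on the pan and the smaller on top of it. The larger one's slot was fitted at about 50°. The smaller one was set down with its slot at about -36°, so the slots are about 86° apart.

**Trays:** The tube stands in the round tray and the adapter lies in the square tray, each checked in a picture right after placing. The bar lies in the long tray, by eye within about 5 mm of its centre.

**Tape and arm:** The tape looked unmoved in the last pictures, and the arm was clear of everything and still. Forces read after each move stayed below about 8 N.

**Checks that failed or disagreed:**
- The final image fit of the smaller mass's slot failed. It gave -7.5° and -41.3° from the two cameras, both poor fits, because the larger brass disc lies right behind it. I relied on the gripper angle at release and on the pictures, where the slots look perpendicular.
- I did not measure the height of either mass directly. I judged seating from the gripper height at release and from the pictures.

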